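Open the screw-top canister and sort its bushes by length

TASK

Unscrew the grey lid of the white canister by its hexagonal grip, a few twists anticlockwise, lift it off and lay it flat on the mat, grip upwards. Then sort all the bronze bushes, those in the canister and any left on the mat, by length: put each into the trough whose glued sample is as long as it is, on the trough's floor. Leave the other things on the bench where they are.

Things in the scene. Friction and masses are not known exactly. Their poses are not given: they have to be found in the camera images.
- canister: Round white wide-mouth canister, fixed to the bench (it cannot turn). Origin: centre of its underside on the mat, z up. Its bolted-on foot is 196 mm across and 4 mm thick, the clamp ring 176 mm across up to 22 mm, the body 163 mm across, the open rim at 60 mm, with a rubber seal on it up to 63 mm once the lid is off.
- canister_floor (a point): Middle of the canister's inner floor, 10 mm above the mat. Inside, the canister is a plain straight cylinder 140 mm across from this floor to the rim 50 mm above it. Bushes stand on this floor, about 34 mm from its middle.
- lid_knob (a point): Centre (half-way up) of the hexagonal grip on top of the grey screw lid, on the lid's axis; about 79 mm above the mat while closed. The grip is 46 mm across flats, 24 mm high; its flats face 30, 90, 150 .. degrees from its x axis. The lid is 171 mm across, 0.22 kg; its upper face is 12 mm and its skirt's lower edge 40.5 mm below this point.
- lid: The screw lid again; origin in the middle of its skirt's lower edge. Right-hand thread: it loosens anticlockwise seen from above, with about 0.6 N m at first, less later, and hardly rises as it turns. After 185 to 225 degrees of turning (not always equally tight) it is free and lifts straight up; until then it cannot be lifted, and at about 330 it meets a stop.
- clear_patch (a point): On the mat: middle of a patch of bare mat about 220 mm across, to the robot's right, where the lid can lie.
- bush_1_center (a point): Centre (half-way up) of a plain bronze bush, 18 mm long, 24 mm across with a 15 mm bore, 42 g, its z along its axis. At first it stands upright in the closed canister. May be absent.
- bush_2_center (a point): Centre (half-way up) of a plain bronze bush, 28 mm long, 24 mm across with a 15 mm bore, 66 g, its z along its axis. At first it stands upright in the closed canister. May be absent.
- bush_3_center (a point): Centre (half-way up) of a plain bronze bush, 38 mm long, 24 mm across with a 15 mm bore, 90 g, its z along its axis. At first it stands upright in the closed canister. May be absent.
- bush_4_center (a point): Centre (half-way up) of a plain bronze bush, 38 mm long, 24 mm across with a 15 mm bore, 90 g, its z along its axis. At first it stands upright in the closed canister. May be absent.
- bush_5_center (a point): Centre (half-way up) of a plain bronze bush, 18 mm long, 24 mm across with a 15 mm bore, 42 g, its z along its axis. At first it stands upright on the mat in front of the canister. May be absent.
- bush_6_center (a point): Centre (half-way up) of a plain bronze bush, 28 mm long, 24 mm across with a 15 mm bore, 66 g, its z along its axis. At first it stands upright on the mat in front of the canister. May be absent.
- bush_7_center (a point): Centre (half-way up) of a plain bronze bush, 18 mm long, 24 mm across with a 15 mm bore, 42 g, its z along its axis. At first it stands upright on the mat in front of the canister. May be absent.
- row_short (a point): The trough for the 18 mm bushes: white printed tray, fixed, 190 mm long along its x, 46 mm wide, floor 3 mm thick, walls 3 mm thick and 7 mm high over the mat. This point is the middle of its floor's upper face. A sample bush 18 mm long is glued upright in it at x = +75 mm; the rest, from x = -92 to +63 mm, is room for three bushes in a row.
- row_middle (a point): The trough for the 28 mm bushes: white printed tray, fixed, 190 mm long along its x, 46 mm wide, floor 3 mm thick, walls 3 mm thick and 7 mm high over the mat. This point is the middle of its floor's upper face. A sample bush 28 mm long is glued upright in it at x = +75 mm; the rest, from x = -92 to +63 mm, is room for three bushes in a row.
- row_long (a point): The trough for the 38 mm bushes: white printed tray, fixed, 190 mm long along its x, 46 mm wide, floor 3 mm thick, walls 3 mm thick and 7 mm high over the mat. This point is the middle of its floor's upper face. A sample bush 38 mm long is glued upright in it at x = +75 mm; the rest, from x = -92 to +63 mm, is room for three bushes in a row.
- screwdriver: Precision screwdriver, 170 mm, lying along its x; black handle 26 mm thick from x = -85 to 0 mm, thin blade from there to x = +85 mm, left on the bench. Not part of the job. Origin at its underside.
- calliper: Steel calliper, 230 mm long, 12 mm high, left on the bench. Not part of the job. Origin at its underside.
- oil_bottle: Small white oil bottle, 32 mm across, 75 mm high, left on the bench. Not part of the job. Origin at its underside.
- bracket: White printed angle bracket, 60 x 30 x 45 mm, left on the bench. Not part of the job. Origin at its underside.
- force_sensor: Round aluminium force sensor, 46 mm across, 32 mm high, left on the bench. Not part of the job. Origin at its underside.

How it is judged (in metres and radians):
On the way, in this order (a step that is already met when the one before it is completed fails the run):
1. the lid is unscrewed and lifted clear of the canister (z of lid_knob in the frame of canister above 0.11 m), for 0.1 s.
2. the lid lies flat on the mat, grip upwards, let go (height (world z) of lid_knob below 0.046 m and angle between lid_knob's own z axis and vertical below 0.08 rad and contact force between the fingers and lid below 0.1 N), for 0.2 s.
At the end, for the whole second after the job is handed in: The lid lies flat and still on the mat, grip upwards (within 5 mm of the mat and 4 degrees). Every bush that is there rests on the floor of the trough with the sample of its own length, standing or lying, its centre between the walls and short of the sample (not on a wall or on another bush) (height (world z) of lid_knob below 0.046 m and angle between lid_knob's own z axis and vertical below 0.08 rad and linear speed of each of lid, bush_1, bush_2, bush_3, bush_4, bush_5, bush_6, bush_7 below 0.02 m/s and x of bush_1_center in the frame of row_short between -0.092 and 0.063 m and y of bush_1_center in the frame of row_short between -0.02 and 0.02 m and z of bush_1_center in the frame of row_short between 0 and 0.015 m and x of bush_2_center in the frame of row_middle between -0.092 and 0.063 m and y of bush_2_center in the frame of row_middle between -0.02 and 0.02 m and z of bush_2_center in the frame of row_middle between 0 and 0.02 m and x of bush_3_center in the frame of row_long between -0.092 and 0.063 m and y of bush_3_center in the frame of row_long between -0.02 and 0.02 m and z of bush_3_center in the frame of row_long between 0 and 0.025 m and x of bush_4_center in the frame of row_long between -0.092 and 0.063 m and y of bush_4_center in the frame of row_long between -0.02 and 0.02 m and z of bush_4_center in the frame of row_long between 0 and 0.025 m and x of bush_5_center in the frame of row_short between -0.092 and 0.063 m and y of bush_5_center in the frame of row_short between -0.02 and 0.02 m and z of bush_5_center in the frame of row_short between 0 and 0.015 m and x of bush_6_center in the frame of row_middle between -0.092 and 0.063 m and y of bush_6_center in the frame of row_middle between -0.02 and 0.02 m and z of bush_6_center in the frame of row_middle between 0 and 0.02 m and x of bush_7_center in the frame of row_short between -0.092 and 0.063 m and y of bush_7_center in the frame of row_short between -0.02 and 0.02 m and z of bush_7_center in the frame of row_short between 0 and 0.015 m); the robot touches nothing.
It fails at once if the screwdriver is pushed more than 4 cm (distance of screwdriver from where it was at the start of the episode above 0.04 m).
It fails at once if the calliper is pushed more than 4 cm (distance of calliper from where it was at the start of the episode above 0.04 m).
It fails at once if the oil bottle is pushed more than 4 cm (distance of oil_bottle from where it was at the start of the episode above 0.04 m).
It fails at once if the bracket is pushed more than 4 cm (distance of bracket from where it was at the start of the episode above 0.04 m).
It fails at once if the force sensor is pushed more than 4 cm (distance of force_sensor from where it was at the start of the episode above 0.04 m).
Of bush_1, bush_2, bush_3, bush_4, bush_5, bush_6, bush_7 only 5 to 7 are there at a start; the rules pass over those that are not, and their reading is None.
At some moment in a run one of bush_5, bush_6, bush_7 may be knocked a few centimetres aside while the robot is not near it.
It also fails if it takes over 208 s, if anything falls off the work surface, if the arm or the gripper's body presses on something with over 40 N, if the wrist force passes 120 N, or if a joint passes its speed limit or range.

ROBOT

A 7-joint arm with a two-finger parallel gripper is mounted at the origin on the work surface. World frame = base frame: x ahead of the robot, y to its left, z up, the work surface at z = 0. Lengths are in mm, angles in rad, forces in N, time in s.
With the tool pointing down it reaches from about 400 to 875 mm from the base axis. Payload 19.3 kg.
Tool frame: the origin (TCP) lies at the very end of the fingers, on their centre line; the grasp point (between the pads) lies 19 mm behind it (grip_point_offset is the z of the grasp point in the tool frame, in mm); z points along the fingers, x is the direction in which the jaws open and shut, and the axes are right-handed (so a half turn about z gives the same grasp; the last joint's range is limited). The gripper opens to 85 mm and grips with 20 to 120 N. Pads are 22 mm wide; open, the fingers measure 114 mm over their backs; the gripper's body (76 mm by 85 mm) begins 54 mm behind the grasp point. The pads swing forward as they close: fully open they stand 13 mm farther back than shut.
Start: joints at [-0.07, 0.521, -0.036, 1.599, 0.021, 1.021, -0.113], TCP at [624.992, -0.025, 231.291] pointing down, gripper open.
Joint ranges: [-2.91, 2.91], [-0.3, 2.13], [-1.5, 1.42], [0.17, 2.43], [-1.26, 4.41], [0.16, 1.93], [-2.52, 2.52]. Speed limits (rad/s): [1.89, 1.89, 2.39, 2.39, 3.01, 3.01, 3.01].

INTERFACE

Orientations are given as a 3x3 rotation matrix whose columns are the frame's x, y, z axes.
In Python, from workcell import movep, movel, goto_joints, open_gripper, clamp, wait, inverse_kinematics, read_state, camera, PlanningError, finish_job, grip_point_offset gives the robot as it stands. Calls block until the motion is done:
- movep(position, orientation): joint-space move of the TCP to a pose.
- movel(position, frame=None, max_speed=150, guard=None): straight line of the TCP; frame=None keeps the orientation; max_speed is the mean speed in mm/s. With guard (N) it stops when the force on the tool has changed by that much, and returns True; else False.
- goto_joints(angles): joint-space move.
- open_gripper() and clamp(): open the fingers fully, or close them until they stop; the grip force is fixed at half the most.
- wait(seconds).
- inverse_kinematics(position, orientation): joint angles nearest the present ones, or None.
- read_state(): the state.
- camera(name): name is "scene" or "side" or "wrist"; returns a dict with "image" (384x512x3 uint8, blue, green, red), "range_z" (384x512 float32, mm along the optical axis (not along the pixel's ray), 0 where there is no reading), "fx", "fy", "cx", "cy" (pixels), "cam_to_world" (4x4, takes a point from camera to world coordinates). Camera axes: x right, y up, looking along -z (the intrinsics and any distortion apply to the point x, -y, -z); pixel columns grow to the right and rows downward; lengths in mm; the calibration is good to about 2 mm. A picture is of the moment at which its call begins.
A pose or a line that the arm cannot do raises PlanningError and nothing moves.
- finish_job(): hands the job in, once; it reports no verdict.
The state is a dict: "time": time; "qpos": joint angles; "qvel": joint speeds; "joint_efforts": joint torques, N m; "eef_pos": TCP position; "tool_rot": TCP orientation; "ft_force": force on the tool from outside, world axes, zero at the start; "torque": the same for the moment, N m; "finger_gap": finger opening in mm.
Only numpy, scipy, OpenCV 4.12 (cv2) and the standard library are available. Lean on these libraries where they do the work, as an engineer would, in place of code of your own. Each camera call takes 0.05 s, during which the arm holds its last target.

## Working session

There is one attempt and no reset: what is moved stays moved. The work goes in short steps, each a Python script; the robot and the scene stay as the last script left them, time stands still between calls to the robot, and variables do not carry over. Pictures are saved under pics/ and viewed, and the job is handed in when it is done.

```bash
ls; mkdir -p pics; cat > h.py <<'E'
import numpy as np, cv2
from workcell import *
def shot(cam,name,save=True):
    c=camera(cam); cv2.imwrite(f'pics/{name}.png',c['image']); np.savez(f'pics/{name}.npz',**c); return c
def pts(c):
    z=c['range_z'].astype(float); h,w=z.shape
    u,v=np.meshgrid(np.arange(w),np.arange(h))
    P=np.stack([(u-c['cx'])/c['fx']*z,-(v-c['cy'])/c['fy']*z,-z,np.ones_like(z)],-1)
    W=P@np.array(c['cam_to_world']).T
    W=W[...,:3]; W[z==0]=np.nan; return W
def ray(c,u,v,h):
    T=np.array(c['cam_to_world']); d=T[:3,:3]@np.array([(u-c['cx'])/c['fx'],-(v-c['cy'])/c['fy'],-1]); o=T[:3,3]
    return o+d*(h-o[2])/d[2]
def R(yaw):  # tool down, x axis at yaw
    c,s=np.cos(yaw),np.sin(yaw); return np.array([[c,s,0],[s,-c,0],[0,0,-1.]])
E
python3 - <<'E'
from h import *
for n in ['scene','side','wrist']:
    c=shot(n,n+'0'); print(n,{k:(v if not hasattr(v,'shape') or v.size<20 else v.shape) for k,v in c.items()}, (c['range_z']==0).mean())
s=read_state();print(s,grip_point_offset)
E
```

```text
pics
scene {'image': (384, 512, 3), 'range_z': (384, 512), 'fx': 490.9437601273826, 'fy': 490.9437601273826, 'cx': 243.27632593857498, 'cy': 197.18437169738428, 'cam_to_world': array([[-6.54723681e-01, -6.41249315e-01,  4.00170235e-01,
         1.17998092e+03],
       [ 7.55868308e-01, -5.55475213e-01,  3.46569458e-01,
         5.98822938e+02],
       [ 4.72191141e-05,  5.29383230e-01,  8.48382811e-01,
         1.48598039e+03],
       [ 0.00000000e+00,  0.00000000e+00,  0.00000000e+00,
         1.00000000e+00]])} 0.004180908203125
side {'image': (384, 512, 3), 'range_z': (384, 512), 'fx': 370.8055844347479, 'fy': 370.8055844347479, 'cx': 251.69857588721052, 'cy': 190.80860299354202, 'cam_to_world': array([[ 9.31478097e-01,  2.47229499e-01, -2.66882239e-01,
         2.28156597e+02],
       [-3.63638237e-01,  6.11038500e-01, -7.03135253e-01,
        -7.00578609e+02],
       [-1.07604531e-02,  7.52003674e-01,  6.59071078e-01,
         7.68060179e+02],
       [ 0.00000000e+00,  0.00000000e+00,  0.00000000e+00,
         1.00000000e+00]])} 0.00408935546875
wrist {'image': (384, 512, 3), 'r
[... 657 characters left out ...]
-06, -2.14363937e-03, -9.76100850e-04, -2.35418655e-03,
       -1.86993531e-04,  2.47059733e-04, -4.53476772e-04]), 'joint_efforts': array([ 4.00798544e-04, -9.27376485e+01,  1.98035471e+00, -3.70049715e+01,
        1.79930578e-02,  6.46477114e-03, -1.41420460e-05]), 'eef_pos': array([ 6.24762667e+02, -1.27351740e-02,  2.30868739e+02]), 'tool_rot': array([[ 9.99999647e-01,  4.62685466e-05, -8.38585344e-04],
       [ 4.62380394e-05, -9.99999998e-01, -3.63987188e-05],
       [-8.38587027e-04,  3.63599314e-05, -9.99999648e-01]]), 'ft_force': array([0.14639082, 0.6123297 , 0.06710126]), 'torque': array([-0.01298883,  0.00194922, -0.03919587]), 'finger_gap': 85.21097061109221} -18.700000000000003
```

View pics/scene0.png

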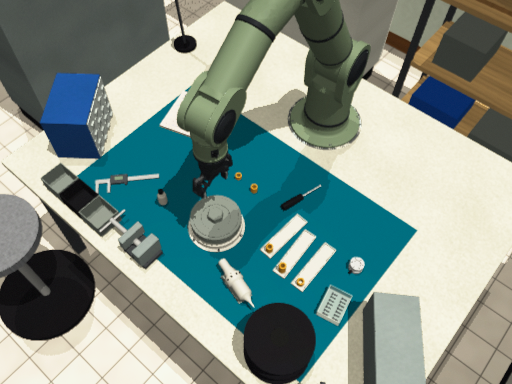

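View pics/side0.png

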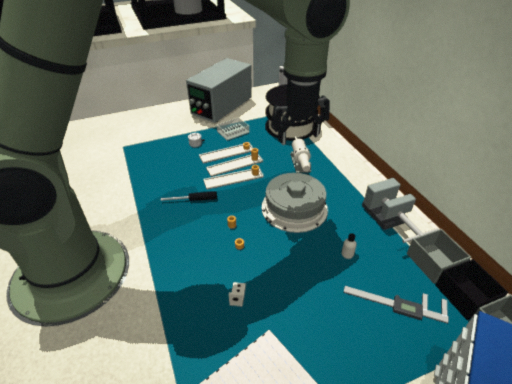

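View pics/wrist0.png

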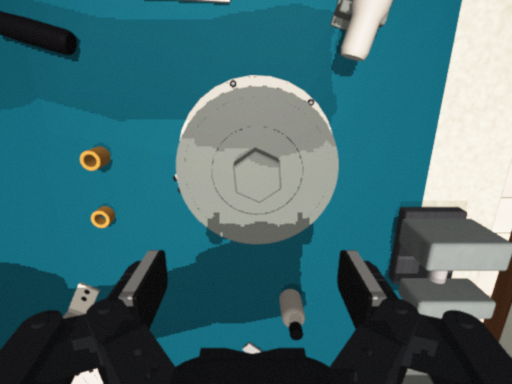

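The wrist view shows the lid (255,170) with its hex at (257,178), and two mat bushes at (95,158) and (102,217). The troughs are at the far left of the robot, and the screwdriver lies between them. Next I'll build a metric top view.

```bash
python3 - <<'E'
from h import *
import numpy as np
out=np.zeros((600,540,3),np.uint8)  # rows: x from 950 down to 350 ; cols: y from 350.. -> left; scale .. 
# x 300..900 -> row, y +400..-400 -> col, 1.3 mm? 
s=1.4
W_=int(900/s); H_=int(700/s)
out=np.zeros((H_,W_,3),np.uint8); hm=np.full((H_,W_),-1.)
for n in ['scene0','side0','wrist0']:
    c=dict(np.load(f'pics/{n}.npz')); P=pts(c); 
    x,y,z=[P[...,i].ravel() for i in range(3)]; col=c['image'].reshape(-1,3)
    r=((950-x)/s); q=((450-y)/s)
    ok=np.isfinite(x)&(z<130)&(z>-20)&(r>=0)&(r<H_)&(q>=0)&(q<W_)
    print(n, 'mat median z',np.nanmedian(z[ok&(z<8)]))
    for i in np.where(ok)[0]:
        a,b=int(r[i]),int(q[i])
        if z[i]>hm[a,b]-3:
            hm[a,b]=z[i]; out[a:a+2,b:b+2]=col[i]
for k in range(0,700,100):
    cv2.putText(out,str(950-k),(0,int(k/s)+5),0,.35,(255,255,255),1); cv2.line(out,(0,int(k/s)),(W_,int(k/s)),(90,90,90),1)
for k in range(50,900,100):
    cv2.putText(out,str(450-k),(int(k/s),10),0,.35,(255,255,255),1); cv2.line(out,(int(k/s),0),(int(k/s),H_),(90,90,90),1)
cv2.imwrite('pics/top0.png',out); print(out.shape)
# lid fit from wrist
c=dict(np.load('pics/wrist0.npz')); P=pts(c); z=P[...,2]
print(np.histogram(z[np.isfinite(z)],bins=np.arange(-10,110,5)))
E
```

```text
scene0 mat median z 0.6532630867147873
side0 mat median z 0.608106985767904
wrist0 mat median z 0.3308198262809583
(500, 642, 3)
(array([    0, 42548, 81464,  1275,   728,  1715,  1829,   932,   256,
         293,   472,   876,  1666,   715,   599, 18478,   667,   548,
         543,  3014,  2394,     0,     0]), array([-10,  -5,   0,   5,  10,  15,  20,  25,  30,  35,  40,  45,  50,
        55,  60,  65,  70,  75,  80,  85,  90,  95, 100, 105]))
```

View pics/top0.png

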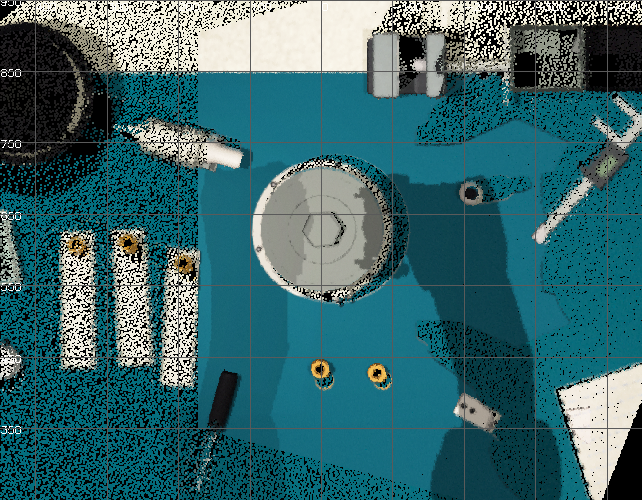

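The top view gives the layout. The lid is near (628,-5), the troughs near y = 341/268/195, the bushes near (433,2) and (427,-79), and the bare patch near (530,-218). Next I'll fit the lid grip and the troughs precisely.

```bash
cat >> h.py <<'E'
def flat_angle(poly):
    """hexagon side normals, mod 60deg, length-weighted, from contour points Nx2"""
    p=np.asarray(poly,float); d=np.roll(p,-1,0)-p; L=np.hypot(*d.T); a=np.arctan2(d[:,1],d[:,0])+np.pi/2
    return np.angle((L*np.exp(6j*a)).sum())/6
E
python3 - <<'E'
from h import *
c=dict(np.load('pics/wrist0.npz')); P=pts(c); x,y,z=P[...,0],P[...,1],P[...,2]
near=np.hypot(x-628,y+5)<110
# lid upper face
m=near&(z>62)&(z<72); print('face z',np.median(z[m]))
m8=(near&(z>60)).astype(np.uint8)
cn=max(cv2.findContours(m8,cv2.RETR_EXTERNAL,cv2.CHAIN_APPROX_NONE)[0],key=len)[:,0]
w=np.array([ray(c,u,v,66) for u,v in cn])[:,:2]
(cx,cy),r=cv2.minEnclosingCircle(w.astype(np.float32)); A=np.c_[2*w,np.ones(len(w))]; s=np.linalg.lstsq(A,(w**2).sum(1),rcond=None)[0]
print('lid circle',(cx,cy),r,s[:2],np.sqrt(s[2]+s[0]**2+s[1]**2))
m8=(near&(z>85)&(z<100)&(np.hypot(x-628,y+5)<45)).astype(np.uint8)
zt=np.median(z[m8>0])
cn=max(cv2.findContours(m8,cv2.RETR_EXTERNAL,cv2.CHAIN_APPROX_NONE)[0],key=len)[:,0]
w=np.array([ray(c,u,v,zt) for u,v in cn])[:,:2]
hull=cv2.convexHull(w.astype(np.float32))[:,0]
M=cv2.moments(hull); print('knob top z',zt,'c',M['m10']/M['m00'],M['m01']/M['m00'],'area',M['m00'],'exp',46**2*.866)
ap=cv2.approxPolyDP(hull,4,True)[:,0]; print(ap)
print('flat angle deg',np.degrees(flat_angle(hull)),np.degrees(flat_angle(ap)))
for k in range(6):
    a=flat_angle(hull)+k*np.pi/3; n=np.array([np.cos(a),np.sin(a)]); print(round(np.degrees(a)),(hull@n).max()-(hull@n).min())
vis=c['image'].copy(); cv2.drawContours(vis,[cn[:,None]],-1,(0,0,255),1); cv2.imwrite('pics/knob0.png',cv2.resize(vis[90:260,160:350],None,fx=3,fy=3))
E
```

```text
face z 67.49733501255014
lid circle (629.2595825195312, -303.2266845703125) 353.0938720703125 [ 627.54937266 -270.63039804] 209.2179916745542
knob top z 90.52984366379738 c 630.0652421278616 0.44957694053448405 area 1813.7185375305853 exp 1832.456
[[626.5942    25.83602 ]
 [606.33606   11.168988]
 [608.80444  -14.367617]
 [633.7582   -24.976633]
 [653.42725  -11.19679 ]
 [651.63354   15.151063]]
flat angle deg 4.986989424708103 5.7212720682718645
5 45.57921362873776
65 46.2986183813986
125 46.14830553525525
185 45.57921362873776
245 46.298618381398626
305 46.148305535255304
```

View pics/knob0.png

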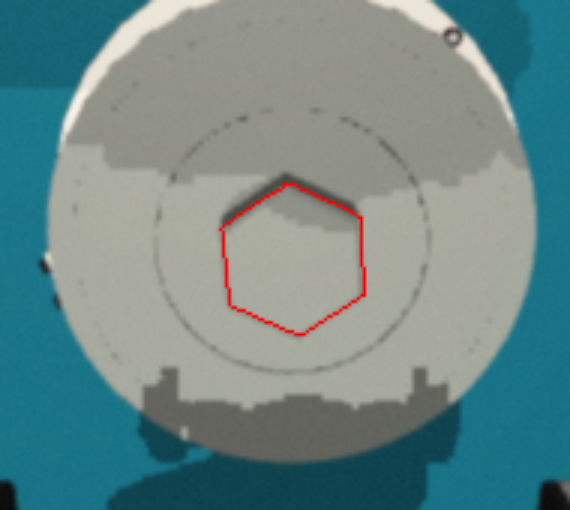

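```bash
python3 - <<'E'
from h import *
q=inverse_kinematics([630,0.4,68.5],R(np.radians(5))); print(np.round(q,3), np.degrees(q[6]))
q2=inverse_kinematics([630,0.4,68.5],R(np.radians(65))); print(np.round(q2,3))
q2=inverse_kinematics([630,0.4,68.5],R(np.radians(-55))); print(np.round(q2,3))
E
```

```text
[-0.059  0.729 -0.054  1.7    0.055  0.714 -0.053] -3.0369306328242858
[ 0.083  0.739 -0.267  1.692  0.265  0.747  0.821]
[-0.19   0.737  0.144  1.708 -0.149  0.707 -0.93 ]
```

```bash
python3 - <<'E'
from h import *
d=2*np.pi/3
q=inverse_kinematics([630,0.4,135],R(np.radians(5))); q[6]-=d; goto_joints(q)
print(read_state()['eef_pos'])
print(movel([630,0.4,70],max_speed=80,guard=15))
s=read_state(); print(s['eef_pos'],s['ft_force'],s['tool_rot'][:,0])
clamp(); s=read_state(); print(s['finger_gap'],s['ft_force'],s['torque'],s['eef_pos'],s['time'])
q=s['qpos'].copy(); print(q)
for k in range(4):
    q[6]+=np.radians(15) if k==0 else np.radians(30); goto_joints(q); s=read_state(); print(s['time'],np.round(s['ft_force'],1),np.round(s['torque'],2),s['finger_gap'],s['eef_pos'],np.degrees(s['qpos'][6]))
E
```

```text
[6.30083780e+02 4.10796682e-01 1.35129287e+02]
False
[6.30319924e+02 4.02631561e-01 7.04341171e+01] [-0.0434438   0.18077424  0.24403073] [-4.22631239e-01 -9.06301679e-01 -3.19402393e-04]
44.32524047010024 [-1.33101733 -0.19843306  5.54409801] [-0.03532382  0.3043714  -0.04028914] [6.30200972e+02 4.14463255e-01 7.04916946e+01] 3.4
[-0.05823716  0.72568435 -0.05472363  1.69936573  0.05524827  0.71748183
 -2.14801447]
3.7667 [-0.2 -0.5  4.1] [-0.03  0.02  0.28] 44.417908887985334 [6.30425214e+02 4.79243753e-01 7.07689040e+01] -108.31605082895386
4.35 [1.1 0.3 4.9] [-0.04 -0.07  0.3 ] 44.686481450560784 [6.30412159e+02 4.45961902e-01 7.06906847e+01] -78.37345321833263
4.9333 [ 0.3 -0.5  6.2] [-0.02  0.02  0.27] 44.334470031484365 [6.30265066e+02 4.17928768e-01 7.05642841e+01] -48.2630771287432
5.5167 [ 0.1 -0.7  5.1] [-0.04  0.09  0.32] 44.72903704057485 [6.30261618e+02 4.18320865e-01 7.05790883e+01] -18.2619811899324
```

```bash
python3 - <<'E'
from h import *
s=read_state(); q=s['qpos'].copy()
for t in [15,50,85,114]:
    q[6]=np.radians(t); goto_joints(q); s=read_state(); print(s['time'],np.round(s['ft_force'],1),np.round(s['torque'],2),s['finger_gap'],s['eef_pos'],np.degrees(s['qpos'][6]))
p=s['eef_pos']
for dz in (6,14):
    print('guard',movel([p[0],p[1],p[2]+dz],max_speed=25,guard=15)); s=read_state(); print(np.round(s['ft_force'],1),np.round(s['torque'],2),s['eef_pos'],s['finger_gap'],s['time'])
for n in ['side','wrist']: shot(n,n+'1')
E
```

```text
6.15 [-0.6  0.1  4.4] [-0.07  0.11  0.32] 44.33470097573448 [6.30243209e+02 4.04388024e-01 7.06295277e+01] 14.804724468021615
6.8083 [-0.8 -1.1  5.3] [-0.14  0.19  0.37] 44.32438055809736 [6.30134021e+02 3.74082417e-01 7.05804181e+01] 49.80616413966398
7.4667 [-1.  -0.4  6.1] [-0.12  0.31  0.35] 44.10181635742099 [6.30118596e+02 2.95403888e-01 7.05769565e+01] 84.80456726622543
8.0333 [-0.5 -1.7  4.5] [-0.25  0.23  0.38] 44.79192353743835 [6.30127472e+02 2.65328211e-01 7.05713066e+01] 113.80875948296418
guard False
[-0.1  0.  -1.8] [-0.04  0.04 -0.04] [6.29937974e+02 2.38283494e-01 7.64847804e+01] 44.81647610830295 8.425
guard False
[ 0.7 -0.1 -1.8] [-0.02 -0.01  0.04] [6.30185620e+02 2.57246535e-01 8.47232790e+01] 44.61240572963059 8.8917
```

View pics/side1.png

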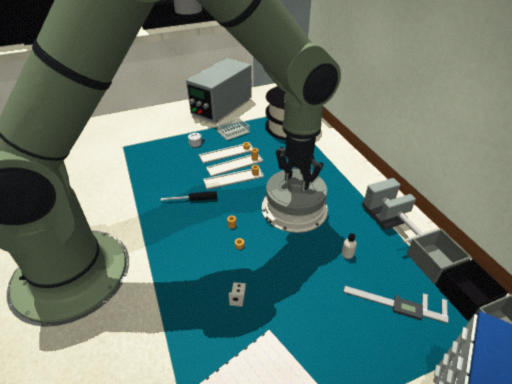

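View pics/wrist1.png

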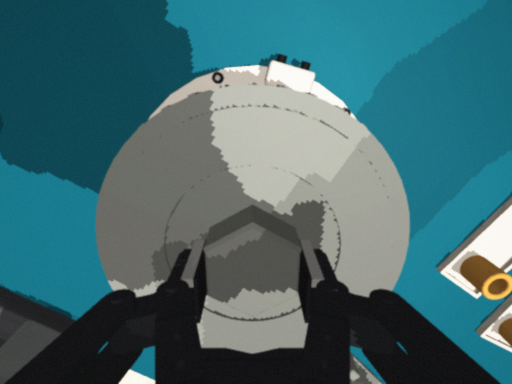

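The lid came free after one twist (about −2 N in z, its weight). Now I'll carry it to the patch.

```bash
python3 - <<'E'
from h import *
p=read_state()['eef_pos']
movel([p[0],p[1],150],max_speed=150)
print(read_state()['ft_force'])
movel([528,-216,140],max_speed=250)
movel([528,-216,45],max_speed=120)
print(movel([528,-216,30.5],max_speed=20,guard=5)); s=read_state(); print(s['ft_force'],s['eef_pos'],s['qpos'])
open_gripper(); wait(0.3); s=read_state(); print(s['ft_force'],s['finger_gap'])
movel([528,-216,130],max_speed=200)
c=shot('wrist','wrist2'); 
P=pts(c); x,y,z=[P[...,i] for i in range(3)]; m=(np.hypot(x-528,y+216)<70)&(z>20)&(z<34); A=np.c_[x[m],y[m],np.ones(m.sum())]; f=np.linalg.lstsq(A,z[m],rcond=None)[0]; print('tilt',f,np.median(z[m]),'t',read_state()['time'])
m=(np.hypot(x-528,y+216)<40)&(z>40);print('knob top',np.median(z[m]))
E
```

```text
[ 0.37604576  0.78612995 -3.36856026]
True
[-2.17682371  0.73888372 11.04364463] [ 527.92378431 -215.96087143   32.36275865] [ 0.31873163  0.71652097 -0.04833302  1.87499255  0.06031292  0.55109861
  2.36145545]
[-0.33391914  0.50440368  0.05863647] 85.44501312319593
tilt [-2.87989793e-04  4.62746189e-05  2.94654002e+01] 29.393505520268434 t 13.7167
knob top 209.99383385057365
```

View pics/wrist2.png

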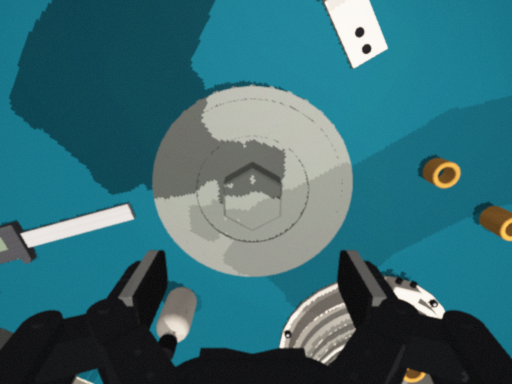

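The lid lies flat on the mat: its face is at z≈29 mm with no measurable tilt. Next I'll look into the canister, at the mat bushes and at the troughs.

```bash
python3 - <<'E'
from h import *
movep([600,0,230],R(0)); shot('wrist','wrist3')
movep([545,230,260],R(0)); shot('wrist','wrist4'); print(read_state()['time'],read_state()['qpos'])
E
```

```text
16.7333 [-0.87285973  0.49082755  0.54728213  1.68024261 -0.28566044  1.05128217
 -0.23713397]
```

View pics/wrist3.png

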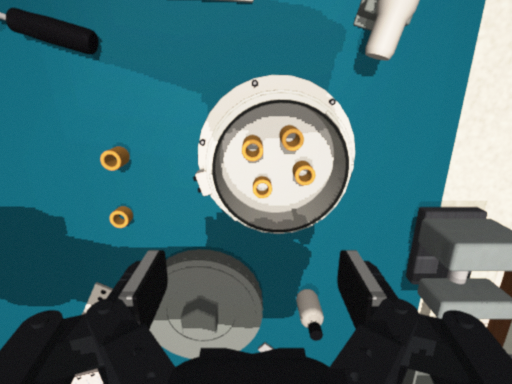

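View pics/wrist4.png

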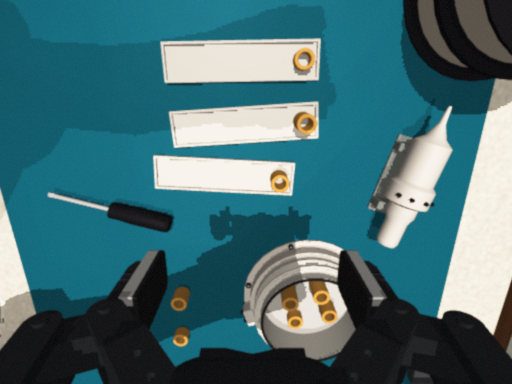

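wrist3 shows four bushes in the canister at (252,148), (291,137), (304,174), (263,187), and two on the mat at (115,158), (121,217). wrist4 shows the troughs with samples at (304,59), (305,123), (280,181). Now I'll measure them.

```bash
cat >> h.py <<'E'
def bushes(c,minpix=25,zmax=70):
    P=pts(c); z=P[...,2]; hsv=cv2.cvtColor(c['image'],cv2.COLOR_BGR2HSV)
    om=((hsv[...,0]>8)&(hsv[...,0]<28)&(hsv[...,1]>120)&(hsv[...,2]>60)&(z<zmax)).astype(np.uint8)
    n,l,st,ce=cv2.connectedComponentsWithStats(cv2.morphologyEx(om,cv2.MORPH_CLOSE,np.ones((3,3))))
    out=[]
    for k in range(1,n):
        if st[k,4]<minpix: continue
        m=(l==k)&(om>0)&np.isfinite(z); zt=np.percentile(z[m],85); zt=np.median(z[m&(z>zt-2.5)])
        t=(m&(z>zt-3)); vv,uu=np.nonzero(t)
        w=np.array([ray(c,u,v,zt)[:2] for u,v in zip(uu,vv)],np.float32)
        hull=cv2.convexHull(w); M=cv2.moments(hull); (ex,ey),er=cv2.minEnclosingCircle(w)
        if M['m00']<1: continue
        out.append(dict(px=ce[k].round().astype(int).tolist(),c=(round(M['m10']/M['m00'],1),round(M['m01']/M['m00'],1)),ec=(round(ex,1),round(ey,1)),r=round(er,1),top=round(float(zt),1),pix=int(st[k,4])))
    return out
E
python3 - <<'E'
from h import *
for n in ['wrist3','wrist4','scene0','side0']:
    print(n)
    for b in bushes(dict(np.load(f'pics/{n}.npz')),15): print(b)
c=dict(np.load('pics/wrist4.npz')); P=pts(c); hsv=cv2.cvtColor(c['image'],cv2.COLOR_BGR2HSV)
m=((hsv[...,1]<90)&(hsv[...,2]>80)|((hsv[...,0]>8)&(hsv[...,0]<28)&(hsv[...,1]>120))).astype(np.uint8); m[:, :100]=0;m[:,330:]=0;m[205:]=0
for cn in cv2.findContours(m,cv2.RETR_EXTERNAL,cv2.CHAIN_APPROX_NONE)[0]:
    if len(cn)<150: continue
    w=np.array([ray(c,u,v,7)[:2] for u,v in cn[:,0]],np.float32); print(cv2.minAreaRect(w), np.round(cv2.boxPoints(cv2.minAreaRect(w))).tolist())
E
```

```text
wrist3
{'px': [291, 138], 'c': (643.2, 30.0), 'ec': (643.4, 30.0), 'r': 12.0, 'top': 47.7, 'pix': 377}
{'px': [252, 148], 'c': (600.1, 18.7), 'ec': (600.5, 18.7), 'r': 12.0, 'top': 47.6, 'pix': 359}
{'px': [114, 158], 'c': (435.1, 2.8), 'ec': (435.1, 2.8), 'r': 12.4, 'top': 27.6, 'pix': 483}
{'px': [303, 173], 'c': (660.7, -12.5), 'ec': (661.1, -12.3), 'r': 11.9, 'top': 37.7, 'pix': 352}
{'px': [262, 187], 'c': (612.0, -32.1), 'ec': (612.4, -32.2), 'r': 12.2, 'top': 27.7, 'pix': 245}
{'px': [121, 217], 'c': (429.3, -76.8), 'ec': (429.3, -76.7), 'r': 12.5, 'top': 17.5, 'pix': 328}
{'px': [502, 328], 'c': (1693.5, -905.7), 'ec': (1693.5, -916.2), 'r': 68.0, 'top': -657.6, 'pix': 172}
wrist4
{'px': [304, 59], 'c': (606.7, 343.2), 'ec': (606.6, 343.1), 'r': 11.6, 'top': 20.7, 'pix': 243}
{'px': [305, 123], 'c': (610.0, 271.4), 'ec': (610.3, 271.5), 'r': 11.9, 'top': 40.6, 'pix': 327}
{'px': [279, 181], 'c': (581.8, 194.9), 'ec': (581.9, 194.8), 'r': 12.1, 'top': 30.6, 'pix': 272}
{'px': [323, 301], 'c': (643.4, 31.6), 'ec': (644.2, 32.3), 'r': 13.2, 'top': 47.4, 'pix': 621}
{'px': [291, 
[... 1564 characters left out ...]
6, 'pix': 57}
{'px': [231, 221], 'c': (432.1, 0.6), 'ec': (431.0, 0.5), 'r': 12.5, 'top': 27.8, 'pix': 85}
{'px': [239, 243], 'c': (425.3, -78.1), 'ec': (424.8, -78.0), 'r': 12.3, 'top': 17.1, 'pix': 76}
((506.89508056640625, 198.26231384277344), (48.96161651611328, 191.58319091796875), 86.8404541015625) [[410.0, 179.0], [601.0, 169.0], [604.0, 217.0], [413.0, 228.0]]
((535.3033447265625, 265.9766540527344), (191.25221252441406, 48.12343978881836), 3.6406149864196777) [[438.0, 284.0], [441.0, 236.0], [632.0, 248.0], [629.0, 296.0]]
((531.8284912109375, 341.86737060546875), (191.376953125, 47.79155349731445), 0.9215540885925293) [[436.0, 364.0], [437.0, 316.0], [628.0, 320.0], [627.0, 367.0]]
```

All sizes check out. The samples' tops are at 21, 41 and 31 mm, so the rows at y≈342/266/198 are short, long and middle. The canister holds 38, 38, 28 and 18 mm bushes, and the mat has 28 and 18. Fully open fingers barely fit inside the canister, so I'll plan off-centre grasps.

```bash
cat > plan.py <<'E'
from h import *
def rect_circ(p,g,yaw,hx=57,hy=11):
    d=np.array(p)-g; e1=np.array([np.cos(yaw),np.sin(yaw)]); e2=np.array([np.sin(yaw),-np.cos(yaw)])
    a=abs(d@e1)-hx; b=abs(d@e2)-hy
    return np.hypot(max(a,0),max(b,0))-12
def plan(target,others,C=(630.2,0.4),Rin=70):
    """grip centre and yaw: wall clearance and neighbour clearance as large as can be"""
    best=None; C=np.array(C); t=np.array(target)
    corners=[(57,11),(57,-11),(-57,11),(-57,-11)]
    for yd in range(-90,90,3):
        yaw=np.radians(yd); e1=np.array([np.cos(yaw),np.sin(yaw)]); e2=np.array([np.sin(yaw),-np.cos(yaw)])
        for bx in (-8,-4,0,4,8):
            for by in range(-8,9):
                g=t-bx*e1-by*e2
                wall=Rin-max(np.linalg.norm(g+a*e1+b*e2-C) for a,b in corners)
                nb=min([rect_circ(o,g,yaw) for o in others],default=50)
                s=min(wall,nb,3.5)-0.05*abs(by)-0.05*abs(bx)
                if best is None or s>best[0]: best=(s,wall,nb,yd,bx,by,g)
    return best
E
python3 - <<'E'
from plan import *
B={'A38':(643.3,30.0),'B38':(600.3,18.7),'C28':(660.9,-12.4),'D18':(612.2,-32.1)}
left=dict(B)
while left:
    r={k:plan(v,[w for j,w in left.items() if j!=k]) for k,v in left.items()}
    for k in r: print(k,[np.round(x,1) for x in r[k]])
    k=max(r,key=lambda k:r[k][0]); print('->',k); left.pop(k)
E
```

```text
A38 [np.float64(0.5), np.float64(0.7), np.float64(0.8), np.int64(-24), np.int64(0), np.int64(-4), array([641.7,  26.3])]
B38 [np.float64(0.2), np.float64(0.7), np.float64(0.6), np.int64(60), np.int64(0), np.int64(-8), array([607.2,  14.7])]
C28 [np.float64(1.4), np.float64(1.8), np.float64(2.3), np.int64(66), np.int64(0), np.int64(8), array([653.6,  -9.1])]
D18 [np.float64(-0.6), np.float64(-0.0), np.float64(3.1), np.int64(-36), np.int64(4), np.int64(8), array([613.7, -23.3])]
-> C28
A38 [np.float64(2.3), np.float64(3.1), np.float64(4.8), np.int64(-39), np.int64(-8), np.int64(-8), array([644.5,  18.7])]
B38 [np.float64(0.2), np.float64(0.7), np.float64(0.6), np.int64(60), np.int64(0), np.int64(-8), array([607.2,  14.7])]
D18 [np.float64(-0.6), np.float64(-0.0), np.float64(3.1), np.int64(-36), np.int64(4), np.int64(8), array([613.7, -23.3])]
-> A38
B38 [np.float64(1.0), np.float64(1.8), np.float64(13.3), np.int64(45), np.int64(-8), np.int64(-8), array([611.6,  18.7])]
D18 [np.float64(-0.6), np.float64(-0.0), np.float64(3.1), np.int64(-36), np.int64(4), np.int64(8), array([613.7, -23.3])]
-> B38
D18 [np.float64(-0.3), np.float64(0.5), np.int64(50), np.int64(-42), np.int64(8), np.int64(8), array([611.6, -20.8])]
-> D18
```

```bash
cat > act.py <<'E'
from plan import *
TR={'short':((531.8,341.9),0.92),'long':((535.3,266.2),3.64),'middle':((506.9,198.3),-3.16)}
def e2(yaw): return np.array([np.sin(yaw),-np.cos(yaw)])
def pick(g,yd,z,zsafe=120,zslow=78,guard=10,speed=50):
    yaw=np.radians(yd)
    movep([g[0],g[1],zsafe],R(yaw))
    movel([g[0],g[1],zslow],max_speed=150)
    hit=movel([g[0],g[1],z],max_speed=speed,guard=guard)
    s=read_state(); print('down hit',hit,np.round(s['eef_pos'],1),np.round(s['ft_force'],1))
    if hit and s['eef_pos'][2]>z+3: return False
    clamp(); s=read_state(); print('gap',round(s['finger_gap'],1),np.round(s['ft_force'],1))
    p=s['eef_pos']
    movel([p[0],p[1],zsafe],max_speed=150); s=read_state(); print('lifted gap',round(s['finger_gap'],1),np.round(s['ft_force'],1),'t',s['time'])
    return s['finger_gap']>15
def slot(tr,wx):
    (cx,cy),a=TR[tr]; a=np.radians(a); return np.array([wx,cy+(wx-cx)*np.tan(a)])
def place(tr,wx,by,z,yd_pick):
    p=slot(tr,wx); a=TR[tr][1]
    yds=[90+a,-90+a]; yds.sort(key=lambda y:abs((y-yd_pick)))
    for yd in yds:
        yaw=np.radians(yd); g=p-by*e2(yaw)
        try: movep([g[0],g[1],120],R(yaw)); break
        except PlanningError as e: print(e)
    movel([g[0],g[1],z+10],max_speed=180)
    hit=movel([g[0],g[1],z-2],max_speed=25,guard=5); s=read_state(); print('place hit',hit,np.round(s['eef_pos'],1),np.round(s['ft_force'],1))
    open_gripper()
    movel([g[0],g[1],110],max_speed=220); print('t',read_state()['time'])
E
python3 - <<'E'
from act import *
# C28
s,w,nb,yd,bx,by,g=plan((660.9,-12.4),[(643.3,30),(600.3,18.7),(612.2,-32.1)])
if pick(g,yd,18): place('middle',528,by,11,yd)
shot('wrist','wrist5'); shot('scene','scene5')
for b in bushes(dict(np.load('pics/wrist5.npz'))): print(b)
E
```

```text
down hit False [653.8  -9.2  18.3] [0.7 0.2 0.5]
gap 21.8 [-1.4  0.3  5.8]
lifted gap 21.6 [-0.9  0.2 -1.2] t 21.3167
place hit True [520.3 197.8  11.2] [-1.9 -0.6 10.3]
t 24.6583
{'px': [8, 100], 'c': (436.3, 13.4), 'ec': (435.8, 11.2), 'r': 9.0, 'top': 16.4, 'pix': 458}
{'px': [252, 204], 'c': (527.1, 196.6), 'ec': (527.2, 196.8), 'r': 12.2, 'top': 30.7, 'pix': 808}
{'px': [252, 260], 'c': (580.3, 194.0), 'ec': (580.3, 193.9), 'r': 12.5, 'top': 30.7, 'pix': 854}
{'px': [415, 272], 'c': (605.0, 342.3), 'ec': (604.6, 342.5), 'r': 13.5, 'top': 20.6, 'pix': 747}
{'px': [333, 286], 'c': (610.6, 264.9), 'ec': (609.2, 268.1), 'r': 12.8, 'top': 40.6, 'pix': 570}
{'px': [27, 301], 'c': (595.8, 19.8), 'ec': (597.9, 19.7), 'r': 13.6, 'top': 47.3, 'pix': 1289}
```

View pics/wrist5.png

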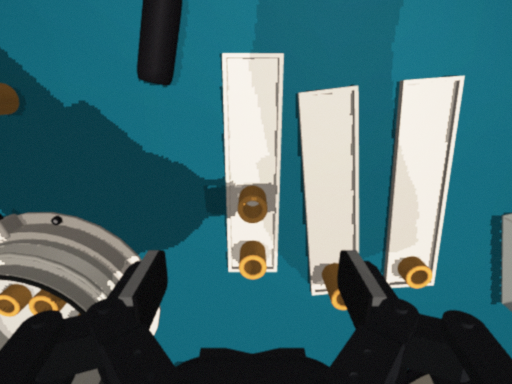

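The first bush stands in the middle trough at (252,204), at (527,197) in world coordinates with its top at 30.7 mm. Next are the two 38 mm bushes.

```bash
python3 - <<'E'
from act import *
s,w,nb,yd,bx,by,g=plan((643.3,30.0),[(600.3,18.7),(612.2,-32.1)]); print(w,nb,yd,bx,by)
if pick(g,yd,23): place('long',570,by,16,yd)
movep([600,0,230],R(0)); shot('wrist','wrist6')
for b in bushes(dict(np.load('pics/wrist6.npz'))): print(b)
shot('scene','scene6')
for b in bushes(dict(np.load('pics/scene6.npz')),15): print(b)
E
```

```text
3.1188493629917815 4.842526179606793 -39 -8 -8
down hit False [644.7  18.7  23.3] [-0.7 -0.6  0.6]
gap 21.9 [-2.4  0.8  5.8]
lifted gap 22.1 [ 0.   0.3 -1.4] t 29.1667
place hit True [562.1 268.2  16.2] [-0.9  1.   7.9]
t 32.5083
{'px': [252, 150], 'c': (600.1, 18.7), 'ec': (600.4, 18.8), 'r': 12.1, 'top': 47.7, 'pix': 360}
{'px': [114, 159], 'c': (435.2, 2.8), 'ec': (435.1, 2.8), 'r': 12.5, 'top': 27.7, 'pix': 481}
{'px': [262, 188], 'c': (612.0, -32.1), 'ec': (612.3, -32.1), 'r': 12.2, 'top': 27.5, 'pix': 249}
{'px': [121, 218], 'c': (429.3, -76.6), 'ec': (429.5, -76.6), 'r': 12.8, 'top': 17.6, 'pix': 334}
{'px': [504, 280], 'c': (1697.3, -700.9), 'ec': (1699.9, -708.9), 'r': 38.7, 'top': -741.1, 'pix': 25}
{'px': [502, 328], 'c': (1692.8, -907.3), 'ec': (1690.4, -913.2), 'r': 62.4, 'top': -657.0, 'pix': 168}
{'px': [470, 81], 'c': (-921.4, 229.1), 'ec': (-930.2, 273.1), 'r': 327.3, 'top': -199.7, 'pix': 3863}
{'px': [397, 42], 'c': (-1409.5, -318.5), 'ec': (-1414.2, -319.5), 'r': 71.8, 'top': -660.9, 'pix': 276}
{'px': [238, 176], 'c': (429.9, -73.9), 'ec': (429.2, -73.3), 'r': 11.6, 'top': 20.1, 'pix': 38}
{'px': [253, 188], 'c': (435.7, 4.2), 'ec': (435.4, 4.3), 'r': 13.1, 'top': 28.5, 'pix': 49}
{'px': [212, 214], 'c': (612.7, -32.4), 'ec': (612.1, -31.5), 'r': 12.3, 'top': 28.3, 'pix': 45}
{'px': [226, 219], 'c': (600.3, 18.0), 'ec': (599.4, 18.4), 'r': 12.2, 'top': 47.5, 'pix': 58}
{'px': [280, 237], 'c': (529.3, 196.3), 'ec': (530.0, 196.5), 'r': 11.5, 'top': 32.5, 'pix': 52}
{'px': [269, 248], 'c': (582.7, 194.0), 'ec': (582.1, 194.7), 'r': 12.1, 'top': 31.4, 'pix': 56}
{'px': [285, 262], 'c': (591.9, 269.6), 'ec': (591.1, 267.7), 'r': 31.5, 'top': 40.3, 'pix': 133}
{'px': [300, 281], 'c': (607.7, 343.7), 'ec': (608.1, 344.9), 'r': 12.3, 'top': 22.1, 'pix': 51}
```

View pics/wrist6.png

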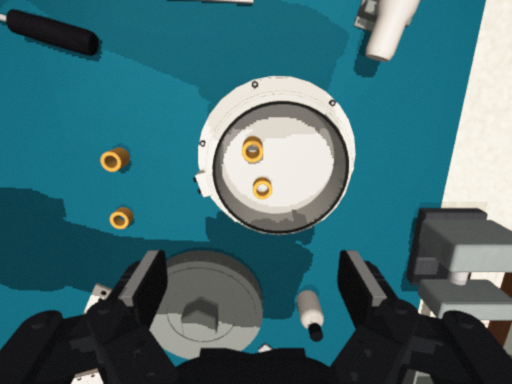

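The picture shows the remaining canister bushes unmoved at (252,150) and (262,188); the 38 mm bush stands in the long trough. Now for the other 38 mm bush and the 18 mm one.

```bash
sed -i 's/def plan(target,others,/def plan(target,others,bxs=(-8,-4,0,4,8),/; s/for bx in (-8,-4,0,4,8):/for bx in bxs:/' plan.py; python3 - <<'E'
from act import *
s,w,nb,yd,bx,by,g=plan((600.3,18.7),[(612.2,-32.1)]); print(w,nb,yd,bx,by)
if pick(g,yd,23):
    place('long',460,by,16,yd)
    s,w,nb,yd,bx,by,g=plan((612.2,-32.1),[],bxs=range(-20,21,4)); print(w,nb,yd,bx,by)
    if pick(g,yd,13): place('short',528,by,6,yd)
movep([545,230,260],R(0)); shot('wrist','wrist7')
for b in bushes(dict(np.load('pics/wrist7.npz'))): print(b)
E
```

```text
1.8293738478807313 13.335595180396531 45 -8 -8
down hit False [611.8  18.7  23.3] [ 0.2 -0.  -0.6]
gap 22.0 [-2.2 -0.7  5.7]
lifted gap 22.2 [-0.4 -0.6 -1.5] t 37.875
place hit True [468.3 262.2  16.2] [-2.4 -0.7 12.3]
t 41.2917
3.0882077308692715 50 3 -20 8
down hit False [631.9 -23.1  13.3] [ 0.6 -0.4 -0.5]
gap 21.6 [-2.6  0.5  6.3]
lifted gap 21.4 [ 1.2  0.7 -0.6] t 45.9083
place hit True [520.2 342.    6.3] [-2.5 -1.4 10.7]
t 49.7667
{'px': [305, 61], 'c': (606.6, 343.2), 'ec': (606.5, 343.1), 'r': 11.5, 'top': 20.6, 'pix': 247}
{'px': [239, 62], 'c': (529.0, 341.0), 'ec': (529.2, 341.0), 'r': 11.6, 'top': 20.6, 'pix': 205}
{'px': [306, 124], 'c': (609.9, 271.3), 'ec': (610.4, 271.5), 'r': 12.0, 'top': 40.6, 'pix': 329}
{'px': [274, 127], 'c': (570.4, 268.5), 'ec': (570.7, 268.6), 'r': 11.7, 'top': 40.5, 'pix': 264}
{'px': [183, 132], 'c': (460.9, 261.3), 'ec': (460.9, 261.4), 'r': 12.1, 'top': 40.7, 'pix': 371}
{'px': [240, 181], 'c': (528.8, 197.4), 'ec': (528.8, 197.5), 'r': 12.1, 'top': 30.6, 'pix': 267}
{'px': [280, 183], 'c': (581.8, 194.7), 'ec': (582.2, 194.9), 'r': 12.2, 'top': 30.6, 'pix': 276}
{'px': [180, 300], 'c': (434.7, 4.4), 'ec': (434.8, 4.5), 'r': 12.8, 'top': 27.6, 'pix': 311}
{'px': [509, 322], 'c': (1695.8, -687.4), 'ec': (1698.7, -681.8), 'r': 28.0, 'top': -677.5, 'pix': 38}
{'px': [181, 338], 'c': (429.1, -75.5), 'ec': (428.9, -75.6), 'r': 13.1, 'top': 17.3, 'pix': 221}
```

View pics/wrist7.png

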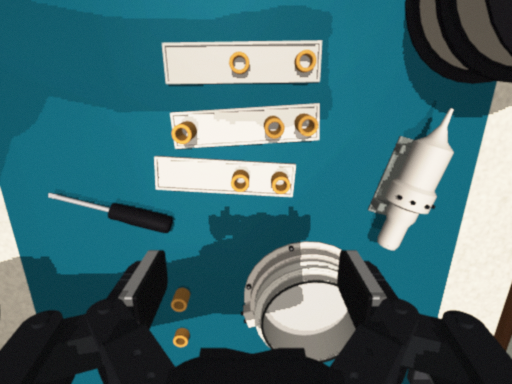

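All four canister bushes stand in the right troughs ((183,132), (274,127), (239,62), (240,181)), and the canister is empty. Next are the mat bushes, with a fresh look just before each pick.

```bash
python3 - <<'E'
from act import *
def look(i):
    movep([500,-20,230],R(0)); c=shot('wrist',f'wrist{i}')
    bs=[b for b in bushes(c,25) if b['c'][0]<560 and -350<b['c'][1]<150 and b['top']>0]; print(bs); return bs
for i,(top,tr,z) in enumerate([(28,'middle',9),(18,'short',4)]):
    b=[b for b in look(8+i) if abs(b['top']-top)<4]
    if len(b)!=1 or b[0]['r']>14: print('unclear',b); break
    g=b[0]['c']
    if not pick(g,90,z,zslow=50): break
    place(tr,492,0,z+3,90)
look(10)
movep([545,230,260],R(0)); shot('wrist','wrist11'); shot('scene','scene11')
for b in bushes(dict(np.load('pics/wrist11.npz'))): print(b)
E
```

```text
[{'px': [195, 143], 'c': (434.6, 2.8), 'ec': (434.5, 3.1), 'r': 12.2, 'top': 27.7, 'pix': 340}, {'px': [195, 204], 'c': (428.8, -76.6), 'ec': (428.9, -76.7), 'r': 12.4, 'top': 17.6, 'pix': 279}]
down hit False [434.7   2.7   9.2] [ 0.1 -0.6  0.2]
gap 22.0 [-1.1  0.8 11.3]
lifted gap 21.7 [ 0.1 -0.3 -0.9] t 56.35
place hit True [492.3 199.4  12.3] [-0.3 -0.5  9.3]
t 59.5333
[{'px': [196, 204], 'c': (428.8, -76.5), 'ec': (428.7, -76.7), 'r': 12.3, 'top': 17.6, 'pix': 270}]
down hit False [428.9 -76.5   4.2] [-0.5  0.8  0.9]
gap 21.5 [-1.6  1.2 11.4]
lifted gap 21.3 [ 0.2 -0.2 -0.8] t 65.2
place hit True [492.2 341.6   7.4] [-1.3  0.1  9.1]
t 69.175
[]
{'px': [304, 59], 'c': (606.6, 343.3), 'ec': (606.5, 343.2), 'r': 11.6, 'top': 20.7, 'pix': 250}
{'px': [206, 61], 'c': (491.8, 340.4), 'ec': (491.9, 340.2), 'r': 11.8, 'top': 20.6, 'pix': 233}
{'px': [238, 61], 'c': (529.0, 340.9), 'ec': (529.3, 341.2), 'r': 11.7, 'top': 20.6, 'pix': 206}
{'px': [305, 123], 'c': (610.0, 271.4), 'ec': (610.1, 271.5), 'r': 11.9, 'top': 40.7, 'pix': 322}
{'px': [273, 125], 'c': (570.5, 268.4), 'ec': (570.4, 268.3), 'r': 12.0, 'top': 40.6, 'pix': 260}
{'px': [183, 131], 'c': (460.9, 261.3), 'ec': (460.8, 261.3), 'r': 12.1, 'top': 40.6, 'pix': 363}
{'px': [211, 178], 'c': (492.2, 199.4), 'ec': (492.3, 199.5), 'r': 12.1, 'top': 30.7, 'pix': 276}
{'px': [239, 179], 'c': (528.9, 197.7), 'ec': (528.9, 197.6), 'r': 12.2, 'top': 30.5, 'pix': 259}
{'px': [279, 181], 'c': (581.5, 194.8), 'ec': (581.7, 195.0), 'r': 12.1, 'top': 30.7, 'pix': 266}
{'px': [509, 320], 'c': (1696.2, -688.6), 'ec': (1696.1, -684.8), 'r': 21.9, 'top': -681.3, 'pix': 44}
```

View pics/wrist11.png

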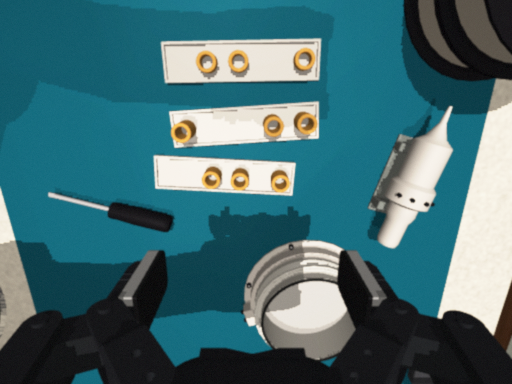

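View pics/scene11.png

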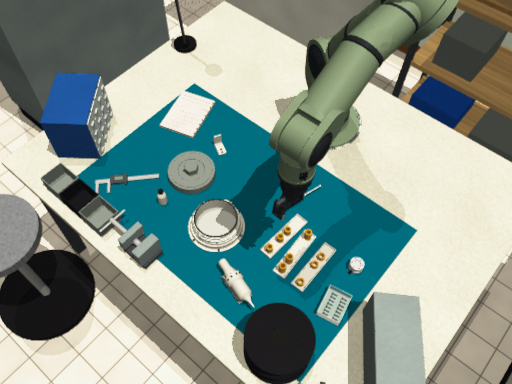

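All bushes are in their troughs with top heights of about 20.6, 40.6 and 30.6 mm. I'll do a last check of the lid and for any stray bushes.

```bash
python3 - <<'E'
from h import *
c=dict(np.load('pics/wrist10.npz'));P=pts(c); x,y,z=[P[...,i] for i in range(3)]; m=(np.hypot(x-528,y+216)<78)&(z>20)&(z<34); A=np.c_[x[m],y[m],np.ones(m.sum())]; print('lid tilt',np.linalg.lstsq(A,z[m],rcond=None)[0][:2],np.median(z[m]),m.sum())
s=shot('side','side12'); print([b for b in bushes(s,15) if b['top']>0])
E
```

```text
lid tilt [ 0.00067032 -0.00081509] 29.39910330502053 7150
[{'px': [244, 153], 'c': (568.6, 267.6), 'ec': (567.0, 269.0), 'r': 13.2, 'top': 38.7, 'pix': 104}, {'px': [226, 150], 'c': (526.0, 340.0), 'ec': (524.2, 340.2), 'r': 12.6, 'top': 20.7, 'pix': 40}, {'px': [254, 154], 'c': (607.6, 269.9), 'ec': (607.4, 270.3), 'r': 12.0, 'top': 39.7, 'pix': 69}, {'px': [215, 153], 'c': (488.7, 337.3), 'ec': (488.0, 336.9), 'r': 12.9, 'top': 19.7, 'pix': 40}, {'px': [213, 165], 'c': (457.7, 260.1), 'ec': (457.3, 260.0), 'r': 12.0, 'top': 38.8, 'pix': 73}, {'px': [255, 170], 'c': (578.9, 193.2), 'ec': (578.4, 193.3), 'r': 11.7, 'top': 29.8, 'pix': 60}, {'px': [239, 173], 'c': (526.3, 196.7), 'ec': (526.1, 197.1), 'r': 12.1, 'top': 30.1, 'pix': 62}, {'px': [228, 175], 'c': (489.0, 196.8), 'ec': (489.5, 196.5), 'r': 12.1, 'top': 30.1, 'pix': 61}]
```

View pics/side12.png

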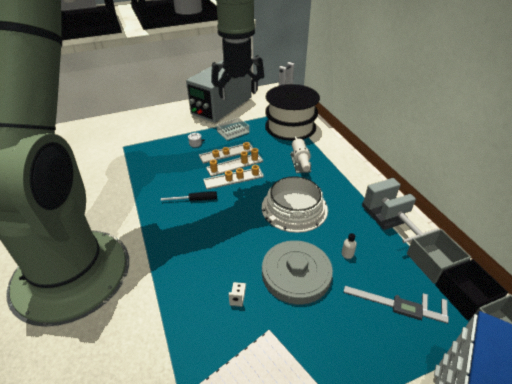

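The side view shows the lid flat at (298,270), the canister empty, no stray bushes, and the bench items unmoved. I'm handing the job in.

```bash
python3 - <<'E'
from h import *
finish_job(); print(read_state()['time'])
E
```

```text
the job is handed in; nothing more can be done
the job is handed in; nothing more can be done
```

The job is done and handed in, at about 70 s of the 208 s allowed. I unscrewed the lid with one anticlockwise turn of about 237°, lifted it off and laid it flat, grip upwards, on the clear patch at about (528, -216).

Six bushes were there, and each now stands on the floor of its own trough: two 18 mm, two 28 mm and two 38 mm. Four came from the canister and two from the mat.

- **Lid:** its upper face is at about 29.4 mm (28.5 mm expected), tilted about 0.001 rad.
- **Bushes:** the tops read about 20.6, 30.6 and 40.6 mm, matching the glued samples. All are within about 2 mm of the trough centre lines.
- **Leftovers:** the canister is empty and the mat has no stray bushes. No bush seemed to have been knocked aside.
- **Bench items:** they look unmoved in the final pictures, which I judged by eye rather than measured.

No check failed. The cameras disagreed with each other by 2–3 mm, about what the calibration allows.

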